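# Put the bench tools back on their own pads

### The job

The anvil, the brass doming block and the ball stake each stand on a wrong one of the three wooden pads. Swap them round, parking one of them on the empty cork mat on the way, so that each finally stands upright in the middle of the pad that has the shape of its own foot (oblong, square, round), the anvil and the block lined up with their pads' edges. Set them down gently, without tipping them over or dropping them, and leave the puck, the jar and the hammer where they are.

Things in the scene. Friction and masses are not known exactly. Their poses are not given: they have to be found in the camera images.
- anvil: Loose. Small steel bench anvil, 0.45 to 0.7 kg. Oblong foot 80 x 40 mm, 12 mm thick; waist 44 x 20 mm; on it the face block, 58 mm long (x -38 to +20 mm) and 26 mm wide, from 28 to 48 mm above the underside, easily gripped across its width; a tapered horn on the face block's +x end reaches x = +50 mm. Origin: centre of the foot's underside; x along the length towards the horn, z up.
- doming_block: Loose. Solid brass doming block, a 44 mm cube with dark round dimples of several sizes on its top and one on each side, 0.5 to 0.85 kg. Origin: centre of the underside; x and y square to its side faces, z up. Its foot is the 44 mm square.
- ball_stake: Loose. Steel ball stake, 0.3 to 0.55 kg: round foot of 54 mm diameter, 14 mm thick; upright stem of 14 mm diameter from 14 to 52 mm; ball of 30 mm diameter centred 66 mm above the underside (total height 81 mm). Origin: centre of the foot's underside; z up along the stem. Turning it about z makes no difference.
- pad_round: Fixed. Flat round dark-wood pad, 78 mm diameter, 10 mm thick, its top flat and without rim. Origin: centre of its underside, on the bench top (z = 0).
- pad_square: Fixed. Flat square dark-wood pad, 68 x 68 mm, 10 mm thick, no rim. Origin: centre of its underside; x and y parallel to its edges.
- pad_oblong: Fixed. Flat oblong dark-wood pad, 104 mm (along its x) x 64 mm (along its y), 10 mm thick, no rim. Origin: centre of its underside.
- cork_mat: Fixed. Large square cork mat, 120 x 120 mm, 5 mm thick, empty at the start: the spare spot. Origin: centre of its underside; x and y parallel to its edges.
- wax_puck: Loose bystander, to be left alone. Black round puck, 56 mm diameter, 22 mm high. Origin: centre of the underside.
- jar: Loose bystander, to be left alone. Small glass jar with a metal cap, 48 mm diameter, 60 mm high. Origin: centre of the underside.
- hammer: Loose bystander, to be left alone. Hammer 220 mm long lying on the bench, handle towards its -x, head at +x. Origin: on the bench under its middle.
Mind the look-alikes: they are no part of the job. What is shaped like the anvil but blue or green is not meant.

How it is judged:
By the outcome, as a careful person would: the job done as asked, in the order asked, and still so for the second after the job is handed in, with the robot touching nothing.
It also fails if it takes over 112 s, if anything falls off the work surface, if the arm or the gripper's body presses on something with over 40 N, if the wrist force passes 120 N, or if a joint passes its speed limit or range.

### The arm

A 6-joint arm with a two-finger parallel gripper is mounted at the origin on the work surface. World frame = base frame: x ahead of the robot, y to its left, z up, the work surface at z = 0. Lengths are in mm, angles in rad, forces in N, time in s.
With the tool pointing down it reaches from about 275 to 1000 mm from the base axis. Payload 8.4 kg.
Tool frame: the origin (TCP) lies on the centre line of the jaws, within the pads' length; the fingertips stand 25 mm ahead of it and the grasp point (between the pads) lies 6 mm ahead of it; z points along the fingers, x is the direction in which the jaws open and shut, and the axes are right-handed (so a half turn about z gives the same grasp; the last joint's range is limited). The gripper opens to 85 mm and grips with 20 to 120 N. Pads are 22 mm wide; open, the fingers measure 114 mm over their backs; the gripper's body (76 mm by 85 mm) begins 54 mm behind the grasp point. The pads swing forward as they close: fully open they stand 13 mm farther back than shut.
Start: joints at [-1.238, 0.353, 1.633, -0, 1.155, -0.002], TCP at [205.361, -590.301, 256.281] pointing down, gripper open.
Joint ranges: [-2.63, 2.63], [-0.92, 2.1], [0.06, 2.66], [-1.3, 4.44], [0, 2.69], [-3.02, 3.02]. Speed limits (rad/s): [2.22, 2.22, 2.79, 3.14, 3.14, 3.14].

### API

Orientations are given as [roll, pitch, yaw] about the fixed x, y, z axes, in that order (R = Rz(yaw) Ry(pitch) Rx(roll)).
In Python, from rig import r gives the robot as it stands. The module is installed in compiled form; this text tells all that it offers.
- The arm moves only by the tool jog_arm, never from a script. Its argument "deltas" is a list of rows, each an object with "gripper": the gripper command: -1 is fully open, 1 is shut, values between are in proportion; "translation": the shift along the world's x, y, z in units of 10 cm (1.0 is 10 cm), a list of three; "dr": the turn, a rotation vector about the world's x, y, z in units of pi/2 rad (1.0 is pi/2 rad), a list of three. In form: [{"gripper": gripper, "translation": [x, y, z], "dr": [wx, wy, wz]}, ...]. A call has 1 to 12 rows; each row shifts and turns the commanded pose from where the row before left it; what a row does not reach is not made up. A row lasts 1/12 s, in which the tool goes at most 41.7 mm and 7.16 degrees, less where a joint would pass 70% of its speed; a pose out of reach is approached as far as the arm can. A call with a number of a shift or a turn outside -1 to 1 is refused whole. A call with a gripper value outside its range is refused whole. The fingers move at their own pace and stop on an object; "squeeze" is the grip in N (left out, the last holds). Time passes only in rows, so rows that do not move let the fingers close. It gives the time, the measured TCP pose, the force and the opening at its end, in the units of the state.
- r.sense(): the state, without advancing time (a new reading comes with each control period).
- r.grab_frame(name): name is "side" or "top" or "wrist"; returns the picture (420x560x3 uint8, blue, green, red); there is no depth.
- r.calibration(name): a dict with "mtx" (3x3 intrinsics, pixels), "world_from_camera" (4x4, takes a point from camera to world coordinates). Camera axes: x right, y down, z forward; pixel columns grow to the right and rows downward; lengths in mm; the calibration is good to about 2 mm. A picture is of the moment at which its call begins: read the wrist's pose just before it. calibration takes no time and is no camera call; for the wrist camera it gives the pose at the moment of the call.
- r.sign_off(): hands the job in, once; it reports no verdict.
The state is a dict: "clock": time; "qpos": joint angles; "qvel": joint speeds; "joint_efforts": joint torques, N m; "eef_pos": TCP position; "tcp_rot": TCP orientation; "contact_force": force on the tool from outside, world axes, zero at the start; "wrist_torque": the same for the moment, N m; "opening": opening from 0.0 (shut) to 1.0 (fully open).
Only numpy, scipy, OpenCV 4.12 (cv2) and the standard library are available. Lean on these libraries where they do the work, as an engineer would, in place of code of your own. Each camera call takes 0.05 s, during which the arm holds its last target. There are 200 camera calls.

## Working session

There is one attempt and no reset: what is moved stays moved. The work goes in short steps, Python scripts to look and compute and a tool call to move; the robot and the scene stay as the last step left them, time stands still between calls to the robot, and variables do not carry over. Pictures are saved under pics/ and viewed, about 12 in all and at most 16, crops included, and the job is handed in when it is done.

Besides the shell and the picture viewer there is one more tool, called after "Emit:" in YAML: its name, and indented under it one key for each argument. jog_arm: Moves the arm, as the interface text tells. Shifts and turns lie within -1 to 1; 1 stands for 10 cm of shift or pi/2 rad of turn. Its arguments: {"type":"object","properties":{"deltas":{"type":"array"},"squeeze":{"type":"number"}},"required":["deltas"]}

```bash
mkdir -p pics; ls; python3 - <<'E'
from rig import r
import cv2
for n in("top","side"):
    im=r.grab_frame(n); cv2.imwrite(f"pics/{n}0.png",im)
    c=r.calibration(n); print(n,c["mtx"].round(1).tolist(),c["world_from_camera"].round(3).tolist())
print(r.sense())
E
```

```text
pics
top [[379.7, 0.0, 279.3], [0.0, 379.7, 207.8], [0.0, 0.0, 1.0]] [[-0.026, -0.998, 0.056, 411.43], [-1.0, 0.025, -0.009, -139.054], [0.007, -0.056, -0.998, 1086.709], [0.0, 0.0, 0.0, 1.0]]
side [[453.0, 0.0, 279.8], [0.0, 453.0, 211.3], [0.0, 0.0, 1.0]] [[0.959, -0.151, 0.239, 99.091], [-0.282, -0.534, 0.797, -1328.102], [0.008, -0.832, -0.555, 882.089], [0.0, 0.0, 0.0, 1.0]]
{'clock': 0.1, 'qpos': array([-1.23841786e+00,  3.53605545e-01,  1.63407968e+00, -2.42552991e-05,
        1.15518950e+00, -2.38486519e-03]), 'qvel': array([ 0.00128225,  0.00027322, -0.00276033, -0.00190085,  0.00139366,
       -0.00119403]), 'joint_efforts': array([ 1.69874288e-04, -6.06356621e+01, -3.42820466e+01,  4.24077029e-05,
        4.14559938e-03, -1.16718650e-05]), 'eef_pos': array([ 205.21103175, -589.92107091,  255.61155753]), 'tcp_rot': array([ 3.14157353e+00,  1.28212359e-03, -1.23602320e+00]), 'contact_force': array([0.38248709, 0.412735  , 0.00471362]), 'wrist_torque': array([ 0.01283223, -0.04513487, -0.00447629]), 'opening': 1.000089629787295}
```

View pics/top0.png

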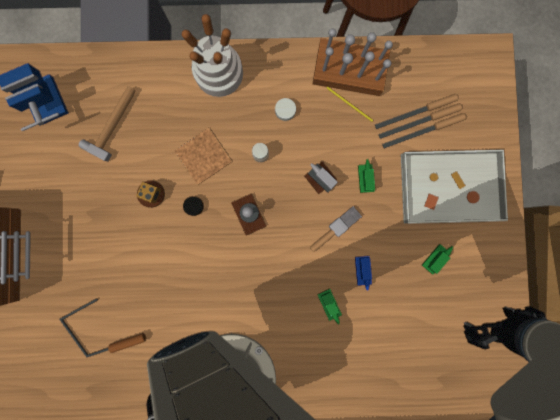

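View pics/side0.png

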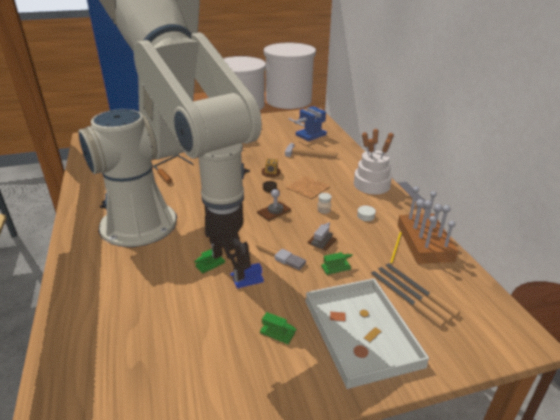

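The top view shows the block at (150,193) on the round pad, the ball stake at (248,213) on the oblong pad, and the steel-grey anvil at (322,178) on the square pad. The cork is at (204,155), the puck at (193,206) and the jar at (261,152). The green look-alikes are at (367,178), (330,305) and (437,259), with a blue one at (364,271). Next is one enlarged crop with masks.

```bash
cat > h.py <<'E'
import numpy as np, cv2
from rig import r
def cast(n,px,z,c=None):
    c=c or r.calibration(n); K,T=c["mtx"],c["world_from_camera"]
    p=np.atleast_2d(np.array(px,float)); d=np.c_[p,np.ones(len(p))]@np.linalg.inv(K).T@T[:3,:3].T
    o=T[:3,3]; return o+d*((z-o[2])/d[:,2])[:,None]
E
python3 - <<'E'
from h import *
im=cv2.imread("pics/top0.png")
cv2.imwrite("pics/crop.png",cv2.resize(im[120:250,120:380],None,fx=3,fy=3,interpolation=cv2.INTER_CUBIC))
for n,p,z in [("round",(150,193),10),("cork",(204,155),5),("puck",(193,206),22),("jar",(261,152),60),("obl",(249,214),10),("sq",(321,178),10)]:
    print(n,cast("top",p,z).round(0))
hsv=cv2.cvtColor(im,cv2.COLOR_BGR2HSV)
for q in [(240,225),(255,228),(312,185),(325,188),(142,200),(204,155),(230,180)]: print(q,hsv[q[1],q[0]])
c=r.calibration("wrist");print(c)
E
```

```text
round [[523. 218.  10.]]
cork [[629.  64.   5.]]
puck [[482.  94.  22.]]
jar [[ 623. -102.   60.]]
obl [[456. -62.  10.]]
sq [[ 554. -270.   10.]]
(240, 225) [ 14 130 153]
(255, 228) [ 11 162  77]
(312, 185) [ 11 150  75]
(325, 188) [78 18 69]
(142, 200) [ 11 158  87]
(204, 155) [ 14 135 155]
(230, 180) [ 14 125 170]
{'mtx': array([[315.41720184,   0.        , 278.55070649],
       [  0.        , 315.41720184, 212.55854575],
       [  0.        ,   0.        ,   1.        ]]), 'world_from_camera': array([[ 3.29016810e-01, -9.11624756e-01, -2.46349837e-01,
         2.67871010e+02],
       [-9.44323679e-01, -3.17859461e-01, -8.49597130e-02,
        -5.68062374e+02],
       [-8.53248561e-04,  2.60587158e-01, -9.65449950e-01,
         3.72678800e+02],
       [ 0.00000000e+00,  0.00000000e+00,  0.00000000e+00,
         1.00000000e+00]])}
```

View pics/crop.png

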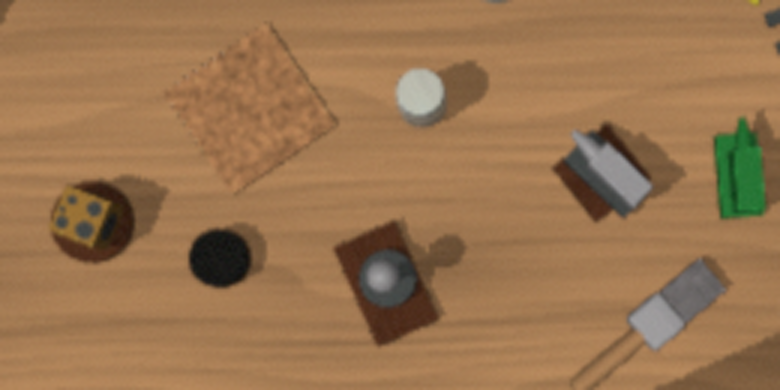

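The crop confirms all three: the steel-grey anvil on the square pad, the brass block on the round pad, the ball stake on the oblong pad. Plan: stake to cork, anvil to oblong, block to square, stake to round. First I move to a survey pose for the wrist camera.

Emit:
jog_arm:
  deltas:
    - {"gripper": -1,"translation": [0.21,0.31,0.04],"dr": [0,0,-0.012]}
    - {"gripper": -1,"translation": [0.21,0.31,0.04],"dr": [0,0,-0.012]}
    - {"gripper": -1,"translation": [0.21,0.31,0.04],"dr": [0,0,-0.012]}
    - {"gripper": -1,"translation": [0.21,0.31,0.04],"dr": [0,0,-0.012]}
    - {"gripper": -1,"translation": [0.21,0.31,0.04],"dr": [0,0,-0.012]}
    - {"gripper": -1,"translation": [0.21,0.31,0.04],"dr": [0,0,-0.012]}
    - {"gripper": -1,"translation": [0.21,0.31,0.04],"dr": [0,0,-0.012]}
    - {"gripper": -1,"translation": [0.21,0.31,0.04],"dr": [0,0,-0.012]}
    - {"gripper": -1,"translation": [0.21,0.31,0.04],"dr": [0,0,-0.012]}
    - {"gripper": -1,"translation": [0.21,0.31,0.04],"dr": [0,0,-0.012]}
    - {"gripper": -1,"translation": [0.21,0.31,0.04],"dr": [0,0,-0.012]}
    - {"gripper": -1,"translation": [0.21,0.31,0.04],"dr": [0,0,-0.012]}
  squeeze: 40

```text
clock: 1.1
eef_pos: [457.9, -216.5, 304.4]
tcp_rot: [3.141, 0.0, -1.463]
contact_force: [0.3, -0.7, -0.0]
opening: 0.998
```

Emit:
jog_arm:
  deltas:
    - {"gripper": -1,"translation": [0.2,0.31,0.04],"dr": [0,0,-0.012]}
    - {"gripper": -1,"translation": [0.2,0.31,0.04],"dr": [0,0,-0.012]}
    - {"gripper": -1,"translation": [0.2,0.31,0.04],"dr": [0,0,-0.012]}
    - {"gripper": -1,"translation": [0.2,0.31,0.04],"dr": [0,0,-0.012]}
    - {"gripper": -1,"translation": [0.2,0.31,0.04],"dr": [0,0,-0.012]}
    - {"gripper": -1,"translation": [0.2,0.31,0.04],"dr": [0,0,-0.012]}
    - {"gripper": -1,"translation": [0,0,0],"dr": [0,0,0]}
    - {"gripper": -1,"translation": [0,0,0],"dr": [0,0,0]}
    - {"gripper": -1,"translation": [0,0,0],"dr": [0,0,0]}
    - {"gripper": -1,"translation": [0,0,0],"dr": [0,0,0]}

```text
clock: 1.93
eef_pos: [576.6, -33.1, 327.9]
tcp_rot: [3.141, -0.0, -1.576]
contact_force: [0.3, -0.9, 0.2]
opening: 1.003
```

```bash
python3 - <<'E'
from h import *
import pickle
s=r.sense(); c=r.calibration("wrist"); im=r.grab_frame("wrist"); cv2.imwrite("pics/w1.png",im); pickle.dump(c,open("w1.pkl","wb"))
cv2.imwrite("pics/top1.png",r.grab_frame("top"))
print(s["clock"],s["eef_pos"],s["tcp_rot"],c["world_from_camera"].round(3))
E
```

```text
1.9333 [576.61627063 -33.11997027 327.88220675] [ 3.14054797e+00 -2.77707077e-04 -1.57582144e+00] [[-5.00000e-03 -9.65000e-01 -2.61000e-01  6.42984e+02]
 [-1.00000e+00  5.00000e-03  1.00000e-03 -3.30350e+01]
 [ 1.00000e-03  2.61000e-01 -9.65000e-01  4.44848e+02]
 [ 0.00000e+00  0.00000e+00  0.00000e+00  1.00000e+00]]
```

View pics/w1.png

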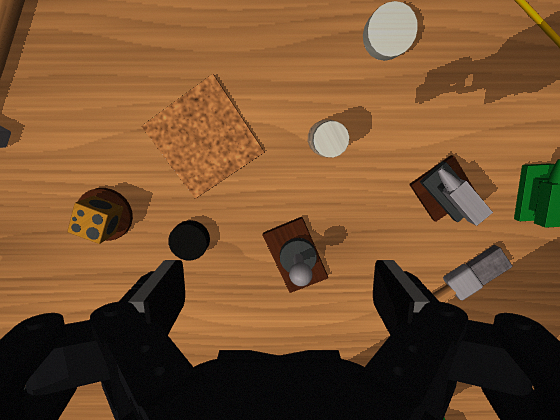

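The wrist view shows everything: cork (204,136), block and round pad (95,215), stake and oblong pad (296,255), anvil and square pad (455,190), puck (189,240), jar (330,138). Next I measure with masks.

```bash
python3 - <<'E'
from h import *
import pickle
c=pickle.load(open("w1.pkl","rb")); im=cv2.imread("pics/w1.png"); hsv=cv2.cvtColor(im,cv2.COLOR_BGR2HSV)
pad=cv2.inRange(hsv,(0,90,25),(14,255,95))
out=im.copy()
for n,(x0,y0,x1,y1) in dict(round=(60,180,140,250),obl=(255,205,335,300),sq=(400,145,500,230)).items():
    m=np.zeros_like(pad); m[y0:y1,x0:x1]=pad[y0:y1,x0:x1]
    m=cv2.morphologyEx(m,cv2.MORPH_OPEN,np.ones((2,2)))
    cs,_=cv2.findContours(m,cv2.RETR_EXTERNAL,cv2.CHAIN_APPROX_NONE)
    cs=[k for k in cs if cv2.contourArea(k)>15]; cv2.drawContours(out,cs,-1,(255,255,0),1)
    p=np.vstack(cs)[:,0]; w=cast("wrist",p,10,c)[:,:2].astype(np.float32)
    print(n,"rect",cv2.minAreaRect(w),"circ",cv2.minEnclosingCircle(w))
cork=np.array([(216,74),(265,152),(196,198),(142,127)]);w=cast("wrist",cork,5,c);print("cork",w.mean(0),w.round(0)[:,:2].tolist())
br=cv2.inRange(hsv,(15,110,90),(30,255,255));m=np.zeros_like(br);m[190:250,60:125]=br[190:250,60:125]
w=cast("wrist",cv2.findNonZero(m)[:,0],54,c)[:,:2].astype(np.float32);print("block",cv2.minAreaRect(w))
for n,p,z in [("ball",(300,274),76),("puck",(189,239),22),("jar",(331,139),60)]: print(n,cast("wrist",p,z,c).round(1))
a=cv2.resize(out[140:235,395:515],None,fx=4,fy=4,interpolation=2); b=cv2.resize(out[205:300,250:340],None,fx=4,fy=4,interpolation=2)
d=cv2.resize(out[170:265,55:145],None,fx=4,fy=4,interpolation=2)
e=np.hstack([a,b,d]); print(e.shape); cv2.imwrite("pics/c2.png",cv2.resize(e,None,fx=800/e.shape[1],fy=800/e.shape[1]))
E
```

```text
round rect ((525.7966918945312, 208.31375122070312), (76.635009765625, 55.52388000488281), 25.985706329345703) circ ((521.4265747070312, 217.19281005859375), 38.63042068481445)
obl rect ((461.75177001953125, -72.60050964355469), (103.90228271484375, 91.86869812011719), 23.262920379638672) circ ((456.7559509277344, -59.921634674072266), 59.58644104003906)
sq rect ((556.017333984375, -265.8529357910156), (67.86263275146484, 69.25759887695312), 36.73979949951172) circ ((557.12744140625, -265.25079345703125), 46.20012283325195)
cork [627.36684557  66.94166058   5.        ] [[710.0, 47.0], [610.0, -15.0], [546.0, 85.0], [644.0, 150.0]]
block ((527.3497924804688, 209.85572814941406), (91.54016876220703, 80.10298156738281), 88.48529815673828)
ball [[461.5 -59.9  76. ]]
puck [[490.1  94.6  22. ]]
jar [[629.  -95.6  60. ]]
(380, 1200, 3)
```

View pics/c2.png

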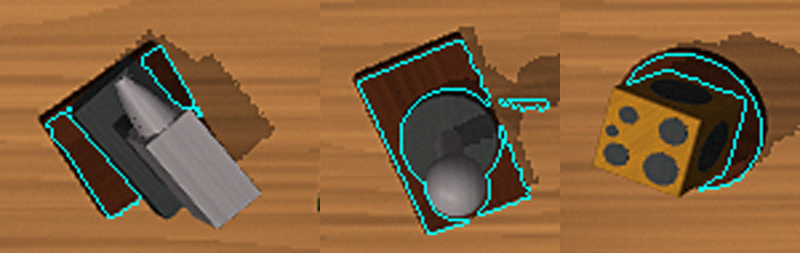

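```bash
python3 - <<'E'
from h import *
import pickle
c=pickle.load(open("w1.pkl","rb"))
def q(pts,X0,u,v,z):
    p=np.array([((x-X0)/2.667+u,y/2.667+v) for x,y in pts]); return cast("wrist",p,z,c)[:,:2]
def rep(n,w):
    L=np.linalg.norm(np.roll(w,-1,0)-w,axis=1); d=np.roll(w,-1,0)-w
    print(n,"c",w.mean(0).round(1),"sides",L.round(1),"ang",np.degrees(np.arctan2(d[:,1],d[:,0])).round(1))
rep("anvil face",q([(177,103),(262,192),(217,228),(147,140)],0,395,140,58))
rep("anvil foot l/t/b",q([(73,110),(111,73),(158,215)],0,395,140,22))
rep("oblong",q([(358,78),(462,38),(530,197),(430,234)],320,250,205,10))
rep("oblong2",q([(358,78),(462,38),(530,197),(430,234)],320,250,205,8))
rep("stake foot",q([(402,143),(503,143),(452,90)],320,250,205,24))
print(q([(452,143)],320,250,205,24),q([(456,184)],320,250,205,76))
rep("block top",q([(617,86),(707,108),(682,196),(594,165)],560,55,170,54))
E
```

```text
anvil face c [ 550.3 -274.7] sides [63.5 25.8 58.8 20.9] ang [-132.5  133.9   42.5  -33.5]
anvil foot l/t/b c [ 559.  -250.2] sides [25.2 81.9 75.6] ang [ -42.2 -155.4   42.4]
oblong c [456.5 -60. ] sides [ 60.7 102.5  61.2 102.9] ang [ -68.3 -157.   112.2   22.8]
oblong2 c [455.6 -60.1] sides [ 61.  102.9  61.5 103.4] ang [ -68.3 -157.   112.2   22.8]
stake foot c [470.2 -62.7] sides [54.5 41.3 40.2] ang [-90.3  42.5 138.6]
[[460.13976991 -62.63724294]] [[461.50916889 -61.16899441]]
block top c [525.3 212.8] sides [42.8 48.7 43.7 43.5] ang [-105.   157.2   68.1  -24.5]
```

Emit:
jog_arm:
  deltas:
    - {"gripper": -1,"translation": [-0.193,-0.047,-0.297],"dr": [0,0,0]}
    - {"gripper": -1,"translation": [-0.193,-0.047,-0.297],"dr": [0,0,0]}
    - {"gripper": -1,"translation": [-0.193,-0.047,-0.297],"dr": [0,0,0]}
    - {"gripper": -1,"translation": [-0.193,-0.047,-0.297],"dr": [0,0,0]}
    - {"gripper": -1,"translation": [-0.193,-0.047,-0.297],"dr": [0,0,0]}
    - {"gripper": -1,"translation": [-0.193,-0.047,-0.297],"dr": [0,0,0]}
    - {"gripper": -1,"translation": [0,0,0],"dr": [0,0,0]}
    - {"gripper": -1,"translation": [0,0,0],"dr": [0,0,0]}
    - {"gripper": -1,"translation": [0,0,0],"dr": [0,0,0]}
    - {"gripper": -1,"translation": [0,0,0],"dr": [0,0,0]}
  squeeze: 50

```text
clock: 2.87
eef_pos: [463.4, -60.9, 151.5]
tcp_rot: [-3.138, -0.0, -1.576]
contact_force: [0.1, 0.2, 0.1]
opening: 0.997
```

```bash
python3 - <<'E'
from h import *
import pickle
s=r.sense(); c=r.calibration("wrist"); im=r.grab_frame("wrist"); cv2.imwrite("pics/w2.png",im); pickle.dump(c,open("w2.pkl","wb"))
print(s["clock"],s["eef_pos"],s["tcp_rot"])
# expected pixel of ball centre if at (461,-61.5,76)
T=np.linalg.inv(c["world_from_camera"]);p=c["mtx"]@(T@[461,-61.5,76,1])[:3];print(p/p[2])
E
```

```text
2.8667 [463.38051141 -60.92819664 151.45065197] [-3.13846502e+00 -3.52026352e-04 -1.57583975e+00]
[279.8212775  237.87198023   1.        ]
```

View pics/w2.png

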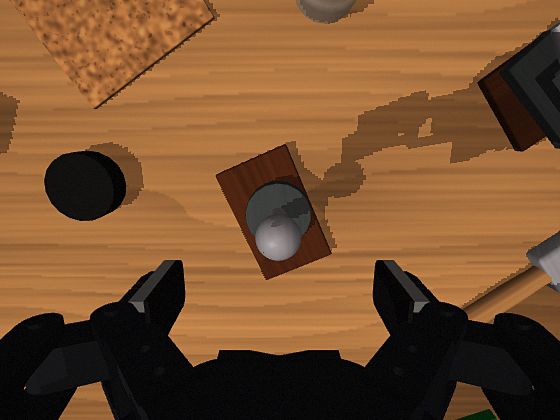

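The ball is at (278,239), within 2 px of prediction. I descend and grip.

Emit:
jog_arm:
  deltas:
    - {"gripper": -1,"translation": [-0.025,0,-0.2],"dr": [0,0,0]}
    - {"gripper": -1,"translation": [0,0,-0.2],"dr": [0,0,0]}
    - {"gripper": -1,"translation": [0,0,-0.2],"dr": [0,0,0]}
    - {"gripper": -1,"translation": [0,0,-0.1],"dr": [0,0,0]}
    - {"gripper": -1,"translation": [0,0,-0.01],"dr": [0,0,0]}
    - {"gripper": -1,"translation": [0,0,0],"dr": [0,0,0]}
    - {"gripper": -1,"translation": [0,0,0],"dr": [0,0,0]}
    - {"gripper": -1,"translation": [0,0,0],"dr": [0,0,0]}

```text
clock: 3.58
eef_pos: [460.1, -60.6, 80.2]
tcp_rot: [-3.14, -0.0, -1.575]
contact_force: [0.5, 0.1, 0.4]
opening: 1.003
```

Emit:
jog_arm:
  deltas:
    - {"gripper": 0,"translation": [0,0,0],"dr": [0,0,0]}
    - {"gripper": 0.2,"translation": [0,0,0],"dr": [0,0,0]}
    - {"gripper": 0.3,"translation": [0,0,0],"dr": [0,0,0]}
    - {"gripper": 0.4,"translation": [0,0,0],"dr": [0,0,0]}
    - {"gripper": 1,"translation": [0,0,0],"dr": [0,0,0]}
    - {"gripper": 1,"translation": [0,0,0],"dr": [0,0,0]}
    - {"gripper": 1,"translation": [0,0,0],"dr": [0,0,0]}
    - {"gripper": 1,"translation": [0,0,0],"dr": [0,0,0]}
    - {"gripper": 1,"translation": [0,0,0],"dr": [0,0,0]}
    - {"gripper": 1,"translation": [0,0,0],"dr": [0,0,0]}
    - {"gripper": 1,"translation": [0,0,0],"dr": [0,0,0]}

```text
clock: 4.5
eef_pos: [459.2, -60.5, 79.5]
tcp_rot: [-3.141, 0.0, -1.575]
contact_force: [-2.5, 1.0, 7.7]
opening: 0.323
```

Emit:
jog_arm:
  deltas:
    - {"gripper": 1,"translation": [0,0,0.05],"dr": [0,0,0]}
    - {"gripper": 1,"translation": [0,0,0.12],"dr": [0,0,0]}
    - {"gripper": 1,"translation": [0,0,0.2],"dr": [0,0,0]}
    - {"gripper": 1,"translation": [0.05,0.04,0.2],"dr": [0,0,0]}
    - {"gripper": 1,"translation": [0.15,0.11,0.1],"dr": [0,0,0]}
    - {"gripper": 1,"translation": [0.25,0.19,0],"dr": [0,0,0]}
    - {"gripper": 1,"translation": [0.28,0.21,0],"dr": [0,0,0]}
    - {"gripper": 1,"translation": [0.28,0.21,0],"dr": [0,0,0]}
    - {"gripper": 1,"translation": [0.28,0.21,0],"dr": [0,0,0]}
    - {"gripper": 1,"translation": [0.25,0.19,0],"dr": [0,0,0]}
    - {"gripper": 1,"translation": [0.11,0.09,0],"dr": [0,0,0]}
    - {"gripper": 1,"translation": [0.03,0.03,0],"dr": [0,0,0]}

```text
clock: 5.5
eef_pos: [628.7, 69.3, 145.6]
tcp_rot: [-3.141, 0.0, -1.574]
contact_force: [-0.5, -0.3, -4.1]
opening: 0.322
```

Emit:
jog_arm:
  deltas:
    - {"gripper": 1,"translation": [0,0,-0.1],"dr": [0,0,0]}
    - {"gripper": 1,"translation": [0,0,-0.15],"dr": [0,0,0]}
    - {"gripper": 1,"translation": [0,0,-0.15],"dr": [0,0,0]}
    - {"gripper": 1,"translation": [0,0,-0.1],"dr": [0,0,0]}
    - {"gripper": 1,"translation": [0,0,-0.05],"dr": [0,0,0]}
    - {"gripper": 1,"translation": [0,0,0],"dr": [0,0,0]}
    - {"gripper": 1,"translation": [0,0,0],"dr": [0,0,0]}
    - {"gripper": 1,"translation": [0,0,0],"dr": [0,0,0]}

```text
clock: 6.17
eef_pos: [627.5, 67.3, 91.8]
tcp_rot: [-3.141, 0.0, -1.576]
contact_force: [0.4, 0.4, -4.5]
opening: 0.324
```

```bash
python3 - <<'E'
from h import *
s=r.sense(); im=r.grab_frame("side"); cv2.imwrite("pics/s2.png",cv2.resize(im[130:290,200:400],None,fx=3,fy=3,interpolation=2)); print(s["clock"],s["eef_pos"],s["opening"],s["contact_force"])
E
```

```text
6.1667 [627.45606391  67.3305528   91.80405265] 0.3236519504900351 [ 0.43990137  0.38205343 -4.51529877]
```

View pics/s2.png

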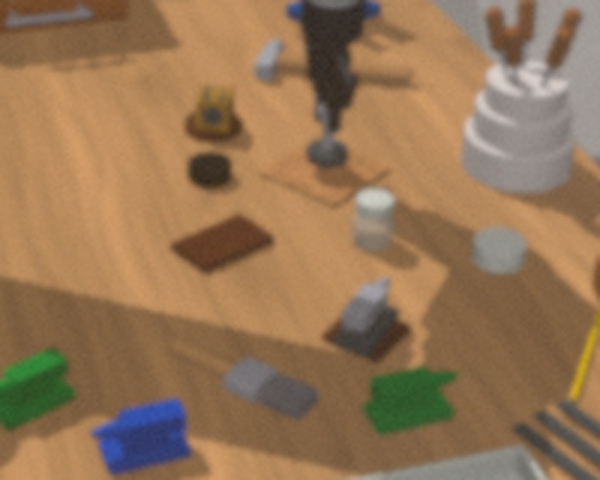

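The stake hangs upright over the cork. I lower it gently.

Emit:
jog_arm:
  deltas:
    - {"gripper": 1,"translation": [0,0,-0.05],"dr": [0,0,0]}
    - {"gripper": 1,"translation": [0,0,-0.05],"dr": [0,0,0]}
    - {"gripper": 1,"translation": [0,0,-0.03],"dr": [0,0,0]}
    - {"gripper": 1,"translation": [0,0,-0.02],"dr": [0,0,0]}
    - {"gripper": 1,"translation": [0,0,-0.01],"dr": [0,0,0]}
    - {"gripper": 1,"translation": [0,0,-0.01],"dr": [0,0,0]}
    - {"gripper": 1,"translation": [0,0,-0.005],"dr": [0,0,0]}
    - {"gripper": 1,"translation": [0,0,0],"dr": [0,0,0]}
    - {"gripper": 1,"translation": [0,0,0],"dr": [0,0,0]}

```text
clock: 6.97
eef_pos: [627.3, 67.6, 74.7]
tcp_rot: [-3.141, 0.0, -1.575]
contact_force: [-4.9, -0.4, 7.1]
opening: 0.321
```

Emit:
jog_arm:
  deltas:
    - {"gripper": 0.3,"translation": [0,0,0],"dr": [0,0,0]}
    - {"gripper": 0.2,"translation": [0,0,0],"dr": [0,0,0]}
    - {"gripper": 0,"translation": [0,0,0],"dr": [0,0,0]}
    - {"gripper": -0.5,"translation": [0,0,0],"dr": [0,0,0]}
    - {"gripper": -1,"translation": [0,0,0],"dr": [0,0,0]}
    - {"gripper": -1,"translation": [0,0,0],"dr": [0,0,0]}
    - {"gripper": -1,"translation": [0,0,0],"dr": [0,0,0]}
    - {"gripper": -1,"translation": [0,0,0.1],"dr": [0,0,0]}
    - {"gripper": -1,"translation": [0,0,0.2],"dr": [0,0,0]}
    - {"gripper": -1,"translation": [0,0,0.3],"dr": [0,0,0]}
    - {"gripper": -1,"translation": [0,0,0.2],"dr": [0,0,0]}

```text
clock: 7.88
eef_pos: [627.6, 67.6, 156.1]
tcp_rot: [-3.14, 0.0, -1.575]
contact_force: [1.6, 0.1, -0.3]
opening: 0.999
```

Emit:
jog_arm:
  deltas:
    - {"gripper": -1,"translation": [-0.07,-0.336,0.01],"dr": [0,0,0.049]}
    - {"gripper": -1,"translation": [-0.07,-0.336,0.01],"dr": [0,0,0.049]}
    - {"gripper": -1,"translation": [-0.07,-0.336,0.01],"dr": [0,0,0.049]}
    - {"gripper": -1,"translation": [-0.07,-0.336,0.01],"dr": [0,0,0.049]}
    - {"gripper": -1,"translation": [-0.07,-0.336,0.01],"dr": [0,0,0.049]}
    - {"gripper": -1,"translation": [-0.07,-0.336,0.01],"dr": [0,0,0.049]}
    - {"gripper": -1,"translation": [-0.07,-0.336,0.01],"dr": [0,0,0.049]}
    - {"gripper": -1,"translation": [-0.07,-0.336,0.01],"dr": [0,0,0.049]}
    - {"gripper": -1,"translation": [-0.07,-0.336,0.01],"dr": [0,0,0.049]}
    - {"gripper": -1,"translation": [-0.07,-0.336,0.01],"dr": [0,0,0.049]}
    - {"gripper": -1,"translation": [0,0,0],"dr": [0,0,0]}
    - {"gripper": -1,"translation": [0,0,0],"dr": [0,0,0]}

```text
clock: 8.88
eef_pos: [556.7, -270.2, 164.3]
tcp_rot: [-3.141, -0.001, -0.809]
contact_force: [-0.1, -0.2, -0.7]
opening: 1.0
```

Emit:
jog_arm:
  deltas:
    - {"gripper": -1,"translation": [0,0,0],"dr": [0,0,0]}
    - {"gripper": -1,"translation": [0,0,0],"dr": [0,0,0]}

```text
clock: 9.05
eef_pos: [557.2, -267.5, 163.8]
tcp_rot: [-3.141, 0.0, -0.806]
contact_force: [1.1, -0.5, 0.4]
opening: 1.001
```

```bash
python3 - <<'E'
from h import *
import pickle
s=r.sense(); c=r.calibration("wrist"); im=r.grab_frame("wrist"); cv2.imwrite("pics/w3.png",im); pickle.dump(c,open("w3.pkl","wb"))
print(s["clock"],s["eef_pos"],s["tcp_rot"])
e=cv2.resize(im[100:360,140:420],None,fx=2.3,fy=2.3,interpolation=2);cv2.imwrite("pics/w3c.png",e)
E
```

```text
9.05 [ 557.24171863 -267.46223475  163.79437608] [-3.14139175e+00  2.40526339e-04 -8.05685709e-01]
```

View pics/w3c.png

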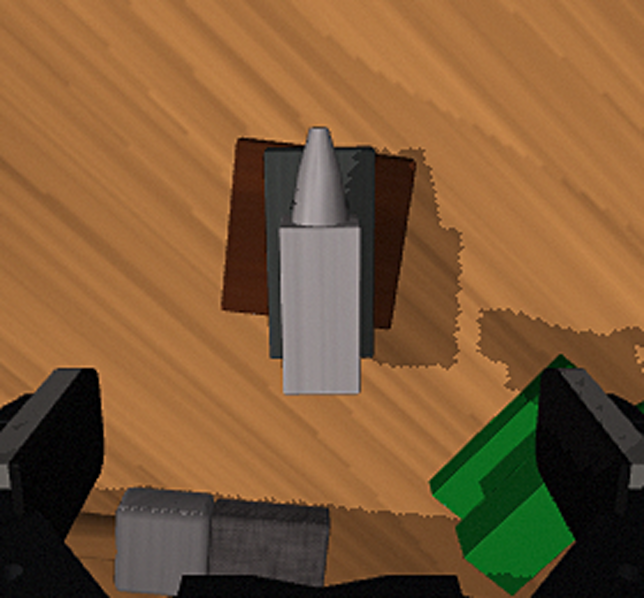

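```bash
python3 - <<'E'
from h import *
import pickle
c=pickle.load(open("w3.pkl","rb"))
q=lambda pts,z: cast("wrist",[(x/2.3+140,y/2.3+100) for x,y in pts],z,c)[:,:2]
def rep(n,w):
    d=np.roll(w,-1,0)-w; print(n,w.mean(0).round(1),np.linalg.norm(d,axis=1).round(1),np.degrees(np.arctan2(d[:,1],d[:,0])).round(1))
f=q([(280,226),(359,226),(360,393),(284,393)],58);rep("face",f)
rep("foot",q([(265,149),(375,149),(373,357),(271,357)],22))
rep("horn base->tip",q([(320,226),(318,127)],56))
rep("sq",q([(238,138),(414,160),(390,328),(221,310)],10))
g=q([(430,485),(560,357),(510,590)],30);t=np.array([557.2,-267.5]);R=np.array([[.692,-.722],[-.722,-.692]])
print("green in tool xy",((g-t)@R.T).round(0))
E
```

```text
face [ 549.4 -276.1] [24.8 57.2 25.5 57.2] [ -46.1 -135.   133.9   44.4]
foot [ 555.9 -270.1] [39.1 79.4 39.1 79.4] [ -46.1 -135.5  133.9   44.4]
horn base->tip [ 580.4 -245.5] [31. 31.] [  45. -135.]
sq [ 558.  -265.3] [65.9 67.  67.2 67.8] [ -53.2 -142.3  127.4   36.5]
green in tool xy [[ 44.  93.]
 [ 90.  39.]
 [ 78. 141.]]
```

Emit:
jog_arm:
  deltas:
    - {"gripper": -1,"translation": [-0.027,-0.039,-0.2],"dr": [0,0,0.01]}
    - {"gripper": -1,"translation": [0,0,-0.3],"dr": [0,0,0]}
    - {"gripper": -1,"translation": [0,0,-0.3],"dr": [0,0,0]}
    - {"gripper": -1,"translation": [0,0,-0.2],"dr": [0,0,0]}
    - {"gripper": -1,"translation": [0,0,-0.09],"dr": [0,0,0]}
    - {"gripper": -1,"translation": [0,0,0],"dr": [0,0,0]}
    - {"gripper": -1,"translation": [0,0,0],"dr": [0,0,0]}
    - {"gripper": -0.5,"translation": [0,0,0],"dr": [0,0,0]}
    - {"gripper": 0,"translation": [0,0,0],"dr": [0,0,0]}
    - {"gripper": 0.1,"translation": [0,0,0],"dr": [0,0,0]}
    - {"gripper": 0.2,"translation": [0,0,0],"dr": [0,0,0]}
    - {"gripper": 0.3,"translation": [0,0,0],"dr": [0,0,0]}
  squeeze: 60

```text
clock: 10.1
eef_pos: [554.6, -272.6, 55.2]
tcp_rot: [-3.141, -0.001, -0.79]
contact_force: [-0.6, -0.4, -0.9]
opening: 0.347
```

Emit:
jog_arm:
  deltas:
    - {"gripper": 0.35,"translation": [0,0,0],"dr": [0,0,0]}
    - {"gripper": 0.45,"translation": [0,0,0],"dr": [0,0,0]}
    - {"gripper": 1,"translation": [0,0,0],"dr": [0,0,0]}
    - {"gripper": 1,"translation": [0,0,0],"dr": [0,0,0]}
    - {"gripper": 1,"translation": [0,0,0],"dr": [0,0,0]}
    - {"gripper": 1,"translation": [0,0,0],"dr": [0,0,0]}
    - {"gripper": 1,"translation": [0,0,0],"dr": [0,0,0]}
    - {"gripper": 1,"translation": [0,0,0],"dr": [0,0,0]}

```text
clock: 10.77
eef_pos: [554.2, -272.4, 55.0]
tcp_rot: [3.142, 0.0, -0.79]
contact_force: [-2.3, 1.7, 5.7]
opening: 0.291
```

```bash
python3 - <<'E'
from h import *
import pickle
c=pickle.load(open("w2.pkl","rb"));im=cv2.imread("pics/w2.png");hsv=cv2.cvtColor(im,cv2.COLOR_BGR2HSV)
m=cv2.inRange(hsv,(0,100,20),(13,255,115));k=np.zeros_like(m);k[135:285,205:340]=m[135:285,205:340];k=cv2.morphologyEx(k,cv2.MORPH_OPEN,np.ones((5,5)))
cs=[x for x in cv2.findContours(k,0,1)[0] if cv2.contourArea(x)>60]
w=cast("wrist",np.vstack(cs)[:,0],10,c)[:,:2].astype(np.float32);print(cv2.minAreaRect(w),[cv2.contourArea(x) for x in cs])
w=cast("wrist",[(217,176),(290,143),(331,252),(265,280)],10,c)[:,:2];d=np.roll(w,-1,0)-w;print(w.mean(0),np.degrees(np.arctan2(d[:,1],d[:,0])),np.linalg.norm(d,axis=1))
E
```

```text
((457.85272216796875, -57.63792419433594), (104.01371002197266, 63.8583869934082), 23.233154296875) [4487.0]
[457.9067066  -58.81077546] [ -66.33659775 -158.74781503  114.5726249    22.00553147] [ 65.47741029 100.57140101  64.19210853 101.54347938]
```

Emit:
jog_arm:
  deltas:
    - {"gripper": 1,"translation": [0,0,0.05],"dr": [0,0,0]}
    - {"gripper": 1,"translation": [0,0,0.15],"dr": [0,0,0]}
    - {"gripper": 1,"translation": [0,0,0.25],"dr": [0,0,0]}
    - {"gripper": 1,"translation": [0,0,0.25],"dr": [0,0,0]}
    - {"gripper": 1,"translation": [0,0,0.15],"dr": [0,0,0]}
    - {"gripper": 1,"translation": [0,0,0.05],"dr": [0,0,0]}

```text
clock: 11.27
eef_pos: [555.4, -273.0, 147.1]
tcp_rot: [-3.141, -0.003, -0.79]
contact_force: [1.3, -0.2, -5.1]
opening: 0.292
```

Emit:
jog_arm:
  deltas:
    - {"gripper": 1,"translation": [-0.05,0.107,0],"dr": [0,0,-0.012]}
    - {"gripper": 1,"translation": [-0.1,0.213,0],"dr": [0,0,-0.024]}
    - {"gripper": 1,"translation": [-0.13,0.277,0],"dr": [0,0,-0.031]}
    - {"gripper": 1,"translation": [-0.15,0.32,0],"dr": [0,0,-0.036]}
    - {"gripper": 1,"translation": [-0.15,0.32,0],"dr": [0,0,-0.036]}
    - {"gripper": 1,"translation": [-0.15,0.32,0],"dr": [0,0,-0.036]}
    - {"gripper": 1,"translation": [-0.13,0.277,0],"dr": [0,0,-0.031]}
    - {"gripper": 1,"translation": [-0.09,0.192,0],"dr": [0,0,-0.021]}
    - {"gripper": 1,"translation": [-0.05,0.107,0],"dr": [0,0,-0.012]}
    - {"gripper": 1,"translation": [0,0,0],"dr": [0,0,0]}
    - {"gripper": 1,"translation": [0,0,0],"dr": [0,0,0]}
    - {"gripper": 1,"translation": [0,0,0],"dr": [0,0,0]}

```text
clock: 12.27
eef_pos: [454.7, -59.5, 144.4]
tcp_rot: [3.142, -0.0, -1.164]
contact_force: [-0.0, 0.2, -5.2]
opening: 0.292
```

Emit:
jog_arm:
  deltas:
    - {"gripper": 1,"translation": [0,0,-0.1],"dr": [0,0,0]}
    - {"gripper": 1,"translation": [0,0,-0.2],"dr": [0,0,0]}
    - {"gripper": 1,"translation": [0,0,-0.2],"dr": [0,0,0]}
    - {"gripper": 1,"translation": [0,0,-0.15],"dr": [0,0,0]}
    - {"gripper": 1,"translation": [0,0,-0.08],"dr": [0,0,0]}
    - {"gripper": 1,"translation": [0,0,-0.04],"dr": [0,0,0]}
    - {"gripper": 1,"translation": [0,0,0],"dr": [0,0,0]}
    - {"gripper": 1,"translation": [0,0,0],"dr": [0,0,0]}
    - {"gripper": 1,"translation": [0,0,0],"dr": [0,0,0]}
    - {"gripper": 1,"translation": [0,0,0],"dr": [0,0,0]}

```text
clock: 13.1
eef_pos: [455.0, -59.2, 68.3]
tcp_rot: [-3.14, -0.001, -1.165]
contact_force: [-0.4, 0.1, -4.2]
opening: 0.293
```

On target; underside about 13 mm above the pad. I lower gently until touch.

Emit:
jog_arm:
  deltas:
    - {"gripper": 1,"translation": [0,0,-0.05],"dr": [0,0,0]}
    - {"gripper": 1,"translation": [0,0,-0.03],"dr": [0,0,0]}
    - {"gripper": 1,"translation": [0,0,-0.02],"dr": [0,0,0]}
    - {"gripper": 1,"translation": [0,0,-0.02],"dr": [0,0,0]}
    - {"gripper": 1,"translation": [0,0,-0.01],"dr": [0,0,0]}
    - {"gripper": 1,"translation": [0,0,-0.005],"dr": [0,0,0]}
    - {"gripper": 1,"translation": [0,0,0],"dr": [0,0,0]}
    - {"gripper": 1,"translation": [0,0,0],"dr": [0,0,0]}

```text
clock: 13.77
eef_pos: [454.2, -59.1, 54.9]
tcp_rot: [3.141, 0.0, -1.165]
contact_force: [-5.2, 0.8, 15.3]
opening: 0.294
```

Emit:
jog_arm:
  deltas:
    - {"gripper": 0.35,"translation": [0,0,0],"dr": [0,0,0]}
    - {"gripper": 0.25,"translation": [0,0,0],"dr": [0,0,0]}
    - {"gripper": 0,"translation": [0,0,0],"dr": [0,0,0]}
    - {"gripper": -0.5,"translation": [0,0,0],"dr": [0,0,0]}
    - {"gripper": -1,"translation": [0,0,0],"dr": [0,0,0]}
    - {"gripper": -1,"translation": [0,0,0],"dr": [0,0,0]}
    - {"gripper": -1,"translation": [0,0,0],"dr": [0,0,0]}
    - {"gripper": -1,"translation": [0,0,0.1],"dr": [0,0,0]}
    - {"gripper": -1,"translation": [0,0,0.2],"dr": [0,0,0]}
    - {"gripper": -1,"translation": [0,0,0.3],"dr": [0,0,0]}
    - {"gripper": -1,"translation": [0,0,0.3],"dr": [0,0,0]}
    - {"gripper": -1,"translation": [0,0,0.2],"dr": [0,0,0]}

```text
clock: 14.77
eef_pos: [454.9, -59.2, 167.1]
tcp_rot: [-3.14, -0.001, -1.165]
contact_force: [0.7, 0.3, 0.1]
opening: 1.002
```

Emit:
jog_arm:
  deltas:
    - {"gripper": -1,"translation": [0,0,0],"dr": [0,0,0]}
    - {"gripper": -1,"translation": [0,0,0],"dr": [0,0,0]}

```text
clock: 14.93
eef_pos: [455.2, -59.2, 165.7]
tcp_rot: [-3.139, -0.002, -1.165]
contact_force: [0.6, 0.3, -0.3]
opening: 0.998
```

```bash
python3 - <<'E'
from h import *
import pickle
s=r.sense(); c=r.calibration("wrist"); im=r.grab_frame("wrist"); cv2.imwrite("pics/w4.png",im); pickle.dump(c,open("w4.pkl","wb"))
print(s["clock"],s["eef_pos"],s["tcp_rot"])
e=cv2.resize(im[100:360,140:420],None,fx=2.3,fy=2.3,interpolation=2);cv2.imwrite("pics/w4c.png",e)
E
```

```text
14.9333 [455.15769187 -59.22010402 165.68796387] [-3.13877552e+00 -1.66669546e-03 -1.16537178e+00]
```

View pics/w4c.png

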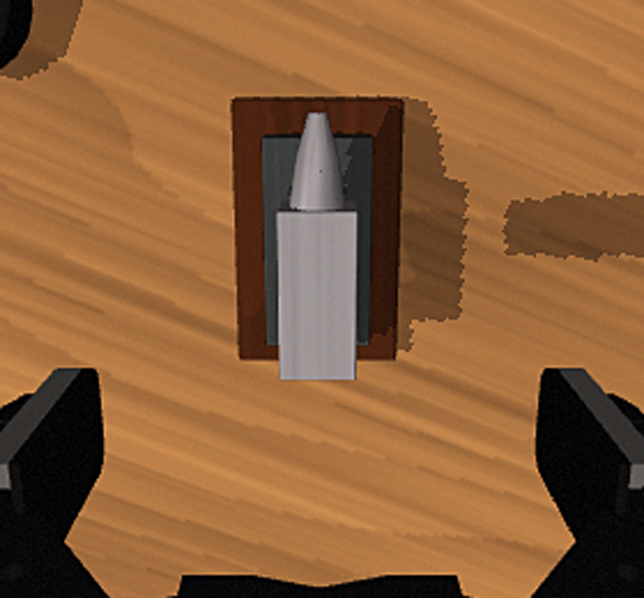

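The anvil stands aligned on the oblong pad: foot (263–373,136–346) inside pad (232–404,98–359). On to the block.

Emit:
jog_arm:
  deltas:
    - {"gripper": -1,"translation": [0.07,0.272,0],"dr": [0,0,0.049]}
    - {"gripper": -1,"translation": [0.07,0.272,0],"dr": [0,0,0.049]}
    - {"gripper": -1,"translation": [0.07,0.272,0],"dr": [0,0,0.049]}
    - {"gripper": -1,"translation": [0.07,0.272,0],"dr": [0,0,0.049]}
    - {"gripper": -1,"translation": [0.07,0.272,0],"dr": [0,0,0.049]}
    - {"gripper": -1,"translation": [0.07,0.272,0],"dr": [0,0,0.049]}
    - {"gripper": -1,"translation": [0.07,0.272,0],"dr": [0,0,0.049]}
    - {"gripper": -1,"translation": [0.07,0.272,0],"dr": [0,0,0.049]}
    - {"gripper": -1,"translation": [0.07,0.272,0],"dr": [0,0,0.049]}
    - {"gripper": -1,"translation": [0.07,0.272,0],"dr": [0,0,0.049]}
    - {"gripper": -1,"translation": [0,0,0],"dr": [0,0,0]}
    - {"gripper": -1,"translation": [0,0,0],"dr": [0,0,0]}

```text
clock: 15.98
eef_pos: [523.6, 213.7, 162.5]
tcp_rot: [3.14, 0.002, -0.394]
contact_force: [0.3, -0.0, 0.2]
opening: 1.001
```

Emit:
jog_arm:
  deltas:
    - {"gripper": -1,"translation": [0,0,0],"dr": [0,0,0]}
    - {"gripper": -1,"translation": [0,0,0],"dr": [0,0,0]}

```text
clock: 16.15
eef_pos: [523.5, 211.8, 163.3]
tcp_rot: [3.14, 0.001, -0.397]
contact_force: [-0.3, 0.0, -0.6]
opening: 1.001
```

```bash
python3 - <<'E'
from h import *
import pickle
s=r.sense(); c=r.calibration("wrist"); im=r.grab_frame("wrist"); cv2.imwrite("pics/w5.png",im); pickle.dump(c,open("w5.pkl","wb"))
print(s["clock"],s["eef_pos"],s["tcp_rot"])
e=cv2.resize(im[100:360,140:420],None,fx=2.3,fy=2.3,interpolation=2);cv2.imwrite("pics/w5c.png",e)
c=pickle.load(open("w4.pkl","rb"))
for p,z in [([(263,136),(373,136),(369,346),(268,346)],22),([(232,98),(404,98),(396,359),(239,359)],10)]:
    w=cast("wrist",[(x/2.3+140,y/2.3+100) for x,y in p],z,c)[:,:2];d=np.roll(w,-1,0)-w
    print(w.mean(0).round(1),np.linalg.norm(d,axis=1).round(1),np.degrees(np.arctan2(d[:,1],d[:,0])).round(1))
E
```

```text
16.15 [523.52206707 211.76697591 163.26489046] [ 3.13999238e+00  1.30245315e-03 -3.97033621e-01]
[456.7 -58.6] [39.2 80.  38.8 80. ] [ -66.8 -156.7  113.2   23.5]
[457.7 -58. ] [ 63.2 103.1  63.5 103.1] [ -66.7 -156.8  113.2   23.1]
```

View pics/w5c.png

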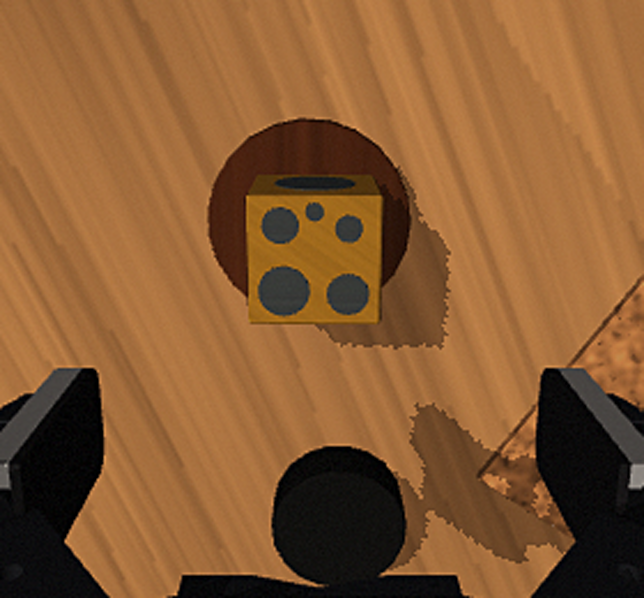

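```bash
python3 - <<'E'
from h import *
import pickle
c=pickle.load(open("w5.pkl","rb"))
q=lambda p,z:cast("wrist",[(x/2.3+140,y/2.3+100) for x,y in p],z,c)[:,:2]
w=q([(247,195),(383,194),(381,322),(250,323)],54);d=np.roll(w,-1,0)-w
print(w.mean(0).round(1),np.linalg.norm(d,axis=1).round(1),np.degrees(np.arctan2(d[:,1],d[:,0])).round(1))
P=q([(209,218),(310,119),(411,218),(239,146),(381,146),(225,265)],10)
A=np.c_[2*P,np.ones(len(P))];s=np.linalg.lstsq(A,(P**2).sum(1),rcond=None)[0];print("round",s[:2],np.sqrt(s[2]+s[0]**2+s[1]**2))
E
```

```text
[524.5 216.4] [42.9 42.9 43.4 42.9] [ -22.3 -112.3  157.8   67.1]
round [524.06116826 220.83857615] 38.11078033092224
```

Emit:
jog_arm:
  deltas:
    - {"gripper": -1,"translation": [0.01,0.046,-0.2],"dr": [0,0,0.002]}
    - {"gripper": -1,"translation": [0,0,-0.3],"dr": [0,0,0]}
    - {"gripper": -1,"translation": [0,0,-0.3],"dr": [0,0,0]}
    - {"gripper": -1,"translation": [0,0,-0.25],"dr": [0,0,0]}
    - {"gripper": -1,"translation": [0,0,-0.1],"dr": [0,0,0]}
    - {"gripper": -1,"translation": [0,0,-0.02],"dr": [0,0,0]}
    - {"gripper": -1,"translation": [0,0,0],"dr": [0,0,0]}
    - {"gripper": -1,"translation": [0,0,0],"dr": [0,0,0]}
    - {"gripper": -0.4,"translation": [0,0,0],"dr": [0,0,0]}
    - {"gripper": -0.3,"translation": [0,0,0],"dr": [0,0,0]}
    - {"gripper": -0.2,"translation": [0,0,0],"dr": [0,0,0]}
    - {"gripper": -0.1,"translation": [0,0,0],"dr": [0,0,0]}
  squeeze: 70

```text
clock: 17.2
eef_pos: [525.6, 217.7, 47.8]
tcp_rot: [-3.141, -0.001, -0.392]
contact_force: [0.0, 0.8, 0.5]
opening: 0.552
```

Emit:
jog_arm:
  deltas:
    - {"gripper": 0,"translation": [0,0,0],"dr": [0,0,0]}
    - {"gripper": 0.1,"translation": [0,0,0],"dr": [0,0,0]}
    - {"gripper": 1,"translation": [0,0,0],"dr": [0,0,0]}
    - {"gripper": 1,"translation": [0,0,0],"dr": [0,0,0]}
    - {"gripper": 1,"translation": [0,0,0],"dr": [0,0,0]}
    - {"gripper": 1,"translation": [0,0,0],"dr": [0,0,0]}
    - {"gripper": 1,"translation": [0,0,0],"dr": [0,0,0]}
    - {"gripper": 1,"translation": [0,0,0],"dr": [0,0,0]}

```text
clock: 17.87
eef_pos: [525.2, 217.7, 47.9]
tcp_rot: [-3.141, 0.0, -0.392]
contact_force: [-3.9, -0.4, 8.5]
opening: 0.504
```

Emit:
jog_arm:
  deltas:
    - {"gripper": 1,"translation": [0,0,0.05],"dr": [0,0,0]}
    - {"gripper": 1,"translation": [0,0,0.15],"dr": [0,0,0]}
    - {"gripper": 1,"translation": [0,0,0.25],"dr": [0,0,0]}
    - {"gripper": 1,"translation": [0,0,0.3],"dr": [0,0,0]}
    - {"gripper": 1,"translation": [0,0,0.2],"dr": [0,0,0]}
    - {"gripper": 1,"translation": [0,0,0.05],"dr": [0,0,0]}
    - {"gripper": 1,"translation": [0,0,0],"dr": [0,0,0]}

```text
clock: 18.45
eef_pos: [525.9, 217.7, 148.1]
tcp_rot: [-3.14, -0.002, -0.392]
contact_force: [0.7, -0.7, -7.2]
opening: 0.503
```

Emit:
jog_arm:
  deltas:
    - {"gripper": 1,"translation": [0.008,-0.12,0],"dr": [0,0,-0.008]}
    - {"gripper": 1,"translation": [0.017,-0.25,0],"dr": [0,0,-0.018]}
    - {"gripper": 1,"translation": [0.024,-0.35,0],"dr": [0,0,-0.025]}
    - {"gripper": 1,"translation": [0.026,-0.38,0],"dr": [0,0,-0.027]}
    - {"gripper": 1,"translation": [0.026,-0.38,0],"dr": [0,0,-0.027]}
    - {"gripper": 1,"translation": [0.026,-0.38,0],"dr": [0,0,-0.027]}
    - {"gripper": 1,"translation": [0.026,-0.38,0],"dr": [0,0,-0.027]}
    - {"gripper": 1,"translation": [0.026,-0.38,0],"dr": [0,0,-0.027]}
    - {"gripper": 1,"translation": [0.026,-0.38,0],"dr": [0,0,-0.027]}
    - {"gripper": 1,"translation": [0.026,-0.38,0],"dr": [0,0,-0.027]}
    - {"gripper": 1,"translation": [0.026,-0.38,0],"dr": [0,0,-0.027]}
    - {"gripper": 1,"translation": [0.026,-0.38,0],"dr": [0,0,-0.027]}

```text
clock: 19.45
eef_pos: [551.6, -198.5, 144.6]
tcp_rot: [3.14, 0.003, -0.857]
contact_force: [1.6, -0.2, -7.5]
opening: 0.509
```

Emit:
jog_arm:
  deltas:
    - {"gripper": 1,"translation": [0.025,-0.33,0],"dr": [0,0,-0.023]}
    - {"gripper": 1,"translation": [0.017,-0.23,0],"dr": [0,0,-0.014]}
    - {"gripper": 1,"translation": [0.01,-0.12,0],"dr": [0,0,-0.007]}
    - {"gripper": 1,"translation": [0,0,0],"dr": [0,0,0]}
    - {"gripper": 1,"translation": [0,0,0],"dr": [0,0,0]}
    - {"gripper": 1,"translation": [0,0,0],"dr": [0,0,0]}
    - {"gripper": 1,"translation": [0,0,0],"dr": [0,0,0]}

```text
clock: 20.03
eef_pos: [558.3, -263.1, 146.4]
tcp_rot: [3.141, 0.002, -0.922]
contact_force: [-0.2, 0.1, -7.4]
opening: 0.506
```

```bash
python3 - <<'E'
from h import *
import pickle
c=r.calibration("wrist");im=r.grab_frame("wrist");cv2.imwrite("pics/w6.png",im)
for nm,cc,i in [("w3",pickle.load(open("w3.pkl","rb")),cv2.imread("pics/w3.png"))]:
    hsv=cv2.cvtColor(i,cv2.COLOR_BGR2HSV);m=cv2.inRange(hsv,(0,100,20),(13,255,115));k=np.zeros_like(m);k[150:255,225:330]=m[150:255,225:330];k=cv2.morphologyEx(k,cv2.MORPH_OPEN,np.ones((4,4)))
    cs=[x for x in cv2.findContours(k,0,1)[0] if cv2.contourArea(x)>60]
    w=cast("wrist",np.vstack(cs)[:,0],10,cc)[:,:2].astype(np.float32);print(nm,cv2.minAreaRect(w),len(cs))
E
```

```text
w3 ((558.2308959960938, -266.1410217285156), (68.41339111328125, 67.87619018554688), 37.0367431640625) 2
```

Emit:
jog_arm:
  deltas:
    - {"gripper": 1,"translation": [0,-0.01,-0.1],"dr": [0,0,0]}
    - {"gripper": 1,"translation": [0,0,-0.2],"dr": [0,0,0]}
    - {"gripper": 1,"translation": [0,0,-0.25],"dr": [0,0,0]}
    - {"gripper": 1,"translation": [0,0,-0.15],"dr": [0,0,0]}
    - {"gripper": 1,"translation": [0,0,-0.1],"dr": [0,0,0]}
    - {"gripper": 1,"translation": [0,0,-0.04],"dr": [0,0,0]}
    - {"gripper": 1,"translation": [0,0,0],"dr": [0,0,0]}
    - {"gripper": 1,"translation": [0,0,0],"dr": [0,0,0]}
    - {"gripper": 1,"translation": [0,0,0],"dr": [0,0,0]}
    - {"gripper": 1,"translation": [0,0,0],"dr": [0,0,0]}

```text
clock: 20.92
eef_pos: [559.6, -265.8, 64.2]
tcp_rot: [-3.141, -0.002, -0.923]
contact_force: [0.5, 0.1, -6.0]
opening: 0.504
```

Emit:
jog_arm:
  deltas:
    - {"gripper": 1,"translation": [0,0.005,-0.06],"dr": [0,0,0]}
    - {"gripper": 1,"translation": [0,0,-0.04],"dr": [0,0,0]}
    - {"gripper": 1,"translation": [0,0,-0.02],"dr": [0,0,0]}
    - {"gripper": 1,"translation": [0,0,-0.02],"dr": [0,0,0]}
    - {"gripper": 1,"translation": [0,0,-0.01],"dr": [0,0,0]}
    - {"gripper": 1,"translation": [0,0,-0.01],"dr": [0,0,0]}
    - {"gripper": 1,"translation": [0,0,-0.005],"dr": [0,0,0]}
    - {"gripper": 1,"translation": [0,0,0],"dr": [0,0,0]}
    - {"gripper": 1,"translation": [0,0,0],"dr": [0,0,0]}

```text
clock: 21.67
eef_pos: [558.6, -264.9, 47.9]
tcp_rot: [3.141, 0.0, -0.923]
contact_force: [-6.5, 2.5, 9.5]
opening: 0.501
```

Emit:
jog_arm:
  deltas:
    - {"gripper": -0.05,"translation": [0,0,0],"dr": [0,0,0]}
    - {"gripper": -0.15,"translation": [0,0,0],"dr": [0,0,0]}
    - {"gripper": -0.4,"translation": [0,0,0],"dr": [0,0,0]}
    - {"gripper": -1,"translation": [0,0,0],"dr": [0,0,0]}
    - {"gripper": -1,"translation": [0,0,0],"dr": [0,0,0]}
    - {"gripper": -1,"translation": [0,0,0],"dr": [0,0,0]}
    - {"gripper": -1,"translation": [0,0,0],"dr": [0,0,0]}
    - {"gripper": -1,"translation": [0,0,0.1],"dr": [0,0,0]}
    - {"gripper": -1,"translation": [0,0,0.2],"dr": [0,0,0]}
    - {"gripper": -1,"translation": [0,0,0.35],"dr": [0,0,0]}
    - {"gripper": -1,"translation": [0,0,0.35],"dr": [0,0,0]}
    - {"gripper": -1,"translation": [0,0,0.2],"dr": [0,0,0]}

```text
clock: 22.67
eef_pos: [560.1, -265.6, 170.9]
tcp_rot: [-3.14, -0.004, -0.923]
contact_force: [0.5, -0.2, -0.4]
opening: 1.003
```

Emit:
jog_arm:
  deltas:
    - {"gripper": -1,"translation": [0,0,0],"dr": [0,0,0]}
    - {"gripper": -1,"translation": [0,0,0],"dr": [0,0,0]}
    - {"gripper": -1,"translation": [0,0,0],"dr": [0,0,0]}

```text
clock: 22.92
eef_pos: [558.4, -264.8, 166.3]
tcp_rot: [3.141, 0.001, -0.923]
contact_force: [-0.0, -0.7, -1.6]
opening: 0.998
```

```bash
python3 - <<'E'
from h import *
import pickle
s=r.sense(); c=r.calibration("wrist"); im=r.grab_frame("wrist"); cv2.imwrite("pics/w7.png",im); pickle.dump(c,open("w7.pkl","wb"))
print(s["clock"],s["eef_pos"],s["tcp_rot"])
e=cv2.resize(im[100:360,140:420],None,fx=2.3,fy=2.3,interpolation=2);cv2.imwrite("pics/w7c.png",e)
E
```

```text
22.9167 [ 558.38929331 -264.76491992  166.30989801] [ 3.14130125e+00  5.43858887e-04 -9.23368480e-01]
```

View pics/w7c.png

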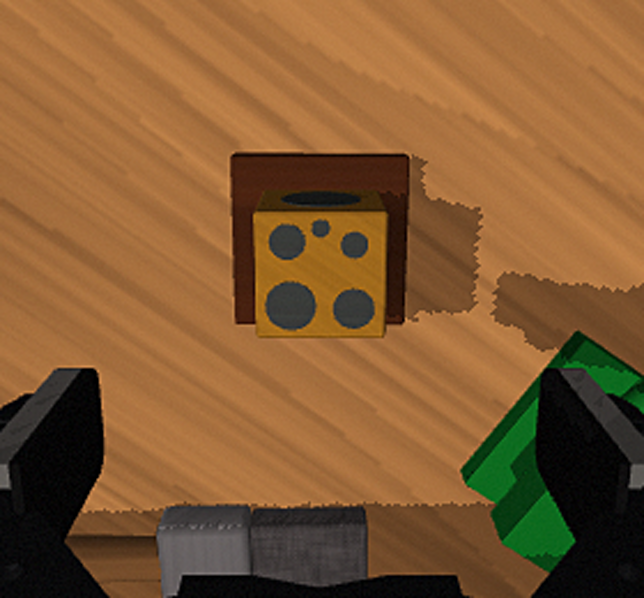

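The block is centred and square on its pad: block top at columns 254–387, pad at 231–409. Next is the stake, with a look at the empty round pad on the way.

Emit:
jog_arm:
  deltas:
    - {"gripper": -1,"translation": [0.069,0.332,0.054],"dr": [0,0,0]}
    - {"gripper": -1,"translation": [0.069,0.332,0.054],"dr": [0,0,0]}
    - {"gripper": -1,"translation": [0.069,0.332,0.054],"dr": [0,0,0]}
    - {"gripper": -1,"translation": [0.069,0.332,0.054],"dr": [0,0,0]}
    - {"gripper": -1,"translation": [0.069,0.332,0.054],"dr": [0,0,0]}
    - {"gripper": -1,"translation": [0.069,0.332,0.054],"dr": [0,0,0]}
    - {"gripper": -1,"translation": [0.069,0.332,0.054],"dr": [0,0,0]}
    - {"gripper": -1,"translation": [0.069,0.332,0.054],"dr": [0,0,0]}
    - {"gripper": -1,"translation": [0.069,0.332,0.054],"dr": [0,0,0]}
    - {"gripper": -1,"translation": [0.069,0.332,0.054],"dr": [0,0,0]}
    - {"gripper": -1,"translation": [0,0,0],"dr": [0,0,0]}
    - {"gripper": -1,"translation": [0,0,0],"dr": [0,0,0]}

```text
clock: 23.97
eef_pos: [627.5, 68.6, 219.2]
tcp_rot: [3.14, 0.001, -0.92]
contact_force: [-0.7, -0.4, 0.3]
opening: 0.996
```

Emit:
jog_arm:
  deltas:
    - {"gripper": -1,"translation": [0,0,0],"dr": [0,0,0]}
    - {"gripper": -1,"translation": [0,0,0],"dr": [0,0,0]}
    - {"gripper": -1,"translation": [0,0,0],"dr": [0,0,0]}

```text
clock: 24.22
eef_pos: [627.4, 65.7, 219.9]
tcp_rot: [3.14, 0.001, -0.925]
contact_force: [0.3, 0.0, 0.1]
opening: 1.002
```

```bash
python3 - <<'E'
from h import *
import pickle
s=r.sense(); c=r.calibration("wrist"); im=r.grab_frame("wrist"); cv2.imwrite("pics/w8.png",im); pickle.dump(c,open("w8.pkl","wb"))
print(s["clock"],s["eef_pos"],s["tcp_rot"])
hsv=cv2.cvtColor(im,cv2.COLOR_BGR2HSV);m=cv2.inRange(hsv,(0,100,20),(13,255,115));m=cv2.morphologyEx(m,cv2.MORPH_OPEN,np.ones((5,5)))
for k in cv2.findContours(m,0,1)[0]:
    if cv2.contourArea(k)>800:
        w=cast("wrist",k[:,0],10,c)[:,:2].astype(np.float32); e=cv2.fitEllipse(w); print(cv2.boundingRect(k),cv2.minEnclosingCircle(w),e)
c7=pickle.load(open("w7.pkl","rb"))
for p,z in [([(254,211),(387,210),(385,336),(257,337)],54),([(231,154),(409,154),(405,323),(235,323)],10)]:
    w=cast("wrist",[(x/2.3+140,y/2.3+100) for x,y in p],z,c7)[:,:2];d=np.roll(w,-1,0)-w
    print(w.mean(0).round(1),np.linalg.norm(d,axis=1).round(1),np.degrees(np.arctan2(d[:,1],d[:,0])).round(1))
T=np.linalg.inv(c["world_from_camera"]);p=c["mtx"]@(T@[627.3,67.6,71,1])[:3];print("ball expected",p/p[2])
E
```

```text
24.2167 [627.38114387  65.7180994  219.8793661 ] [ 3.14035325e+00  5.48012898e-04 -9.24827096e-01]
(252, 319, 59, 33) ((484.74127197265625, -44.966636657714844), 37.908470153808594) ((485.03662109375, -43.24470520019531), (51.016578674316406, 67.15574645996094), 33.002803802490234)
(65, 146, 74, 73) ((523.4207153320312, 219.30364990234375), 38.92749786376953) ((523.405517578125, 219.38233947753906), (75.8136978149414, 76.14415740966797), 157.96859741210938)
[ 558. -266.] [42.8 43.2 43.2 43.3] [ -52.4 -142.4  127.6   37.1]
[ 558.4 -265.4] [66.9 67.4 68.  67.4] [ -52.9 -142.4  127.1   36.7]
ball expected [276.77587356 205.11647182   1.        ]
```

View pics/w8.png

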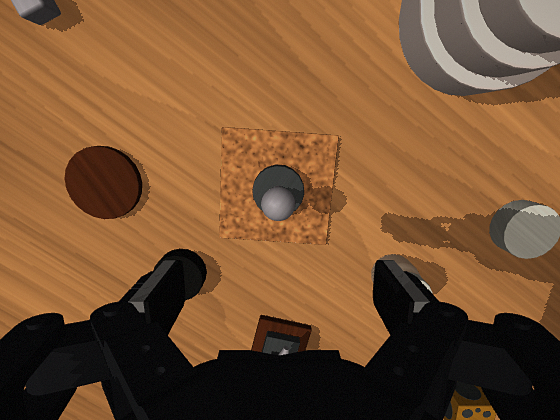

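The round pad is empty at (103,182) and measures (523.4, 219.3) mm. The stake stands upright on the cork, ball at (277,203), as expected. I grip it.

Emit:
jog_arm:
  deltas:
    - {"gripper": -1,"translation": [0,0.015,-0.2],"dr": [0,0,0]}
    - {"gripper": -1,"translation": [0,0,-0.35],"dr": [0,0,0]}
    - {"gripper": -1,"translation": [0,0,-0.35],"dr": [0,0,0]}
    - {"gripper": -1,"translation": [0,0,-0.3],"dr": [0,0,0]}
    - {"gripper": -1,"translation": [0,0,-0.18],"dr": [0,0,0]}
    - {"gripper": -1,"translation": [0,0,-0.07],"dr": [0,0,0]}
    - {"gripper": -1,"translation": [0,0,0],"dr": [0,0,0]}
    - {"gripper": -1,"translation": [0,0,0],"dr": [0,0,0]}
    - {"gripper": -1,"translation": [0,0,0],"dr": [0,0,0]}
  squeeze: 50

```text
clock: 25.02
eef_pos: [629.0, 68.3, 77.2]
tcp_rot: [-3.139, -0.001, -0.924]
contact_force: [0.7, 0.4, 0.0]
opening: 1.0
```

Emit:
jog_arm:
  deltas:
    - {"gripper": 0,"translation": [0,0,0],"dr": [0,0,0]}
    - {"gripper": 0.2,"translation": [0,0,0],"dr": [0,0,0]}
    - {"gripper": 0.3,"translation": [0,0,0],"dr": [0,0,0]}
    - {"gripper": 0.4,"translation": [0,0,0],"dr": [0,0,0]}
    - {"gripper": 1,"translation": [0,0,0],"dr": [0,0,0]}
    - {"gripper": 1,"translation": [0,0,0],"dr": [0,0,0]}
    - {"gripper": 1,"translation": [0,0,0],"dr": [0,0,0]}
    - {"gripper": 1,"translation": [0,0,0],"dr": [0,0,0]}
    - {"gripper": 1,"translation": [0,0,0],"dr": [0,0,0]}
    - {"gripper": 1,"translation": [0,0,0],"dr": [0,0,0]}
    - {"gripper": 1,"translation": [0,0,0],"dr": [0,0,0]}

```text
clock: 25.93
eef_pos: [628.3, 68.5, 76.1]
tcp_rot: [-3.141, -0.0, -0.923]
contact_force: [0.2, -0.6, 6.0]
opening: 0.32
```

Emit:
jog_arm:
  deltas:
    - {"gripper": 1,"translation": [0,0,0.05],"dr": [0,0,0]}
    - {"gripper": 1,"translation": [0,0,0.12],"dr": [0,0,0]}
    - {"gripper": 1,"translation": [0,0,0.2],"dr": [0,0,0]}
    - {"gripper": 1,"translation": [-0.04,0.06,0.18],"dr": [0,0,0]}
    - {"gripper": 1,"translation": [-0.1,0.14,0.05],"dr": [0,0,0]}
    - {"gripper": 1,"translation": [-0.15,0.22,0],"dr": [0,0,0]}
    - {"gripper": 1,"translation": [-0.18,0.26,0],"dr": [0,0,0]}
    - {"gripper": 1,"translation": [-0.18,0.26,0],"dr": [0,0,0]}
    - {"gripper": 1,"translation": [-0.18,0.26,0],"dr": [0,0,0]}
    - {"gripper": 1,"translation": [-0.12,0.17,0],"dr": [0,0,0]}
    - {"gripper": 1,"translation": [-0.07,0.1,0],"dr": [0,0,0]}
    - {"gripper": 1,"translation": [-0.03,0.04,0],"dr": [0,0,0]}

```text
clock: 26.93
eef_pos: [520.9, 221.1, 135.4]
tcp_rot: [3.141, 0.001, -0.921]
contact_force: [0.2, -0.2, -4.4]
opening: 0.321
```

Emit:
jog_arm:
  deltas:
    - {"gripper": 1,"translation": [0,0,-0.08],"dr": [0,0,0]}
    - {"gripper": 1,"translation": [0,0,-0.12],"dr": [0,0,0]}
    - {"gripper": 1,"translation": [0,0,-0.12],"dr": [0,0,0]}
    - {"gripper": 1,"translation": [0,0,-0.06],"dr": [0,0,0]}
    - {"gripper": 1,"translation": [0,0,-0.03],"dr": [0,0,0]}
    - {"gripper": 1,"translation": [0,0,0],"dr": [0,0,0]}
    - {"gripper": 1,"translation": [0,0,0],"dr": [0,0,0]}
    - {"gripper": 1,"translation": [0,0,0],"dr": [0,0,0]}
    - {"gripper": 1,"translation": [0,0,0],"dr": [0,0,0]}

```text
clock: 27.68
eef_pos: [523.3, 219.6, 95.0]
tcp_rot: [-3.141, -0.0, -0.924]
contact_force: [0.9, 1.0, -5.5]
opening: 0.32
```

Over the centre; I lower about 14 mm.

Emit:
jog_arm:
  deltas:
    - {"gripper": 1,"translation": [0,0,-0.05],"dr": [0,0,0]}
    - {"gripper": 1,"translation": [0,0,-0.03],"dr": [0,0,0]}
    - {"gripper": 1,"translation": [0,0,-0.02],"dr": [0,0,0]}
    - {"gripper": 1,"translation": [0,0,-0.02],"dr": [0,0,0]}
    - {"gripper": 1,"translation": [0,0,-0.01],"dr": [0,0,0]}
    - {"gripper": 1,"translation": [0,0,-0.01],"dr": [0,0,0]}
    - {"gripper": 1,"translation": [0,0,-0.004],"dr": [0,0,0]}
    - {"gripper": 1,"translation": [0,0,0],"dr": [0,0,0]}
    - {"gripper": 1,"translation": [0,0,0],"dr": [0,0,0]}

```text
clock: 28.43
eef_pos: [523.4, 219.6, 81.2]
tcp_rot: [-3.141, -0.0, -0.923]
contact_force: [-0.6, -1.8, 6.2]
opening: 0.325
```

Emit:
jog_arm:
  deltas:
    - {"gripper": 0.3,"translation": [0,0,0],"dr": [0,0,0]}
    - {"gripper": 0.2,"translation": [0,0,0],"dr": [0,0,0]}
    - {"gripper": 0,"translation": [0,0,0],"dr": [0,0,0]}
    - {"gripper": -0.5,"translation": [0,0,0],"dr": [0,0,0]}
    - {"gripper": -1,"translation": [0,0,0],"dr": [0,0,0]}
    - {"gripper": -1,"translation": [0,0,0],"dr": [0,0,0]}
    - {"gripper": -1,"translation": [0,0,0],"dr": [0,0,0]}
    - {"gripper": -1,"translation": [0,0,0.1],"dr": [0,0,0]}
    - {"gripper": -1,"translation": [0,0,0.25],"dr": [0,0,0]}
    - {"gripper": -1,"translation": [0,0,0.35],"dr": [0,0,0]}
    - {"gripper": -1,"translation": [0,0,0.35],"dr": [0,0,0]}
    - {"gripper": -1,"translation": [0,0,0.35],"dr": [0,0,0]}

```text
clock: 29.43
eef_pos: [522.5, 219.4, 222.3]
tcp_rot: [3.141, 0.0, -0.923]
contact_force: [-0.2, 1.4, -0.0]
opening: 0.997
```

Emit:
jog_arm:
  deltas:
    - {"gripper": -1,"translation": [0.1,0,0.3],"dr": [0,0,0]}
    - {"gripper": -1,"translation": [0.15,0,0.25],"dr": [0,0,0]}
    - {"gripper": -1,"translation": [0.15,0,0.1],"dr": [0,0,0]}
    - {"gripper": -1,"translation": [0,0,0],"dr": [0,0,0]}
    - {"gripper": -1,"translation": [0,0,0],"dr": [0,0,0]}
    - {"gripper": -1,"translation": [0,0,0],"dr": [0,0,0]}
    - {"gripper": -1,"translation": [0,0,0],"dr": [0,0,0]}

```text
clock: 30.02
eef_pos: [561.4, 219.2, 283.9]
tcp_rot: [3.139, 0.001, -0.923]
contact_force: [0.3, -0.7, 0.2]
opening: 1.001
```

```bash
python3 - <<'E'
from h import *
import pickle
s=r.sense(); c=r.calibration("wrist"); im=r.grab_frame("wrist"); pickle.dump(c,open("w9.pkl","wb")); cv2.imwrite("pics/w9.png",im)
sd=r.grab_frame("side")
T=np.linalg.inv(c["world_from_camera"])
def pr(P):
    p=c["mtx"]@(T@[*P,1])[:3];return (p/p[2])[:2]
print(s["clock"],s["eef_pos"],"pad",pr((523.4,219.3,10)),"foot",pr((523.4,219.3,24)),"ball",pr((523.4,219.3,76)))
u,v=map(int,pr((523.4,219.3,30))); x0,y0=max(0,u-70),max(0,v-70)
print("crop origin",x0,y0)
a=cv2.resize(im[y0:y0+140,x0:x0+140],(420,420),interpolation=2)
b=cv2.resize(sd[150:290,220:360],(420,420),interpolation=2)
e=np.hstack([a,b])[:,:800]; cv2.imwrite("pics/f.png",e)
E
```

```text
30.0167 [561.44185781 219.1940732  283.88401306] pad [260.58310392 205.24265342] foot [259.95318256 207.97713023] ball [257.17380961 220.04233618]
crop origin 189 139
```

View pics/f.png

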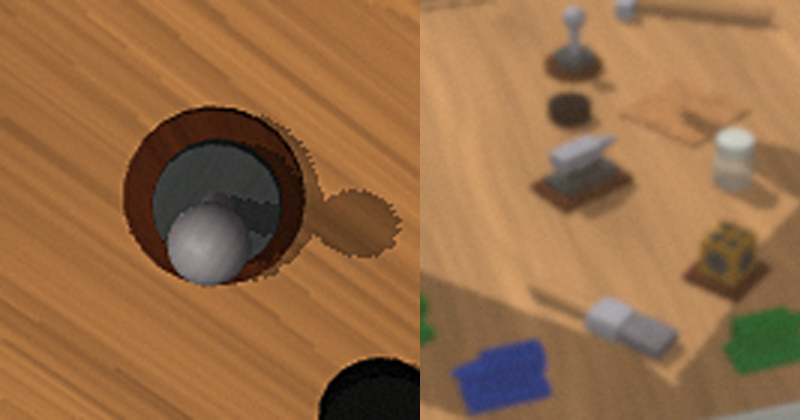

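All three stand upright and centred. The stake foot is at pixel (261,208) against (260,208) expected. I hand it in.

```bash
python3 -c "from rig import r; print(r.sign_off())"
```

```text
the job is handed in; nothing more can be done
None
```

The anvil, doming block and ball stake now each stand upright on the pad that matches their own foot, and the job is handed in at about 30 s on the robot's clock. I parked the ball stake on the cork mat, moved the anvil to the oblong pad and the block to the square pad, then moved the stake to the round pad.

These are the offsets measured in the last camera views, within the roughly 2 mm calibration:

| Object | Off pad centre | Angle to pad |
|---|---|---|
| Anvil | about 1 mm | under 0.5° |
| Doming block | about 0.7 mm | about 0.5° |
| Ball stake | about 1 mm | not applicable |

- **Forces:** the largest external force I read, at the end of each move, was about 16 N, when setting the anvil down.
- **Bystanders:** the arm never went near the puck, jar and hammer at low height. They look unmoved in the final pictures, though I did not measure their positions again.
- **Checks:** none failed. Early estimates of pad positions from farther away differed by 1–3 mm, so I used the close-up ones.

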